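Clamp a plaster block for carving with a squeeze-trigger ratchet clamp

TASK

Slide the white plaster block along its wooden guide, without lifting it, until it is fully home against the end stop. Then pump the clamp's orange squeeze handles until the rubber pad touches the block and presses it against the fixed jaw with about 10 newtons (the sprung pad pushed back about half of its 20 mm travel, never more than about three quarters: fresh plaster crushes), and finish while still holding both handles squeezed so that the pressure stays on. Move the pad and its bar only by the handles, and leave the other things on the table alone.

Things in the scene. Friction and masses are not known exactly. Their poses are not given: they have to be found in the camera images.
- clamp_base: Fixed plywood board, 12 mm thick, with guide and clamp. Origin: on the table, under the middle of the clamping place; z up, x along the guide (block travels to +x), y the clamping direction (pad moves to +y). Other entries give places in this frame as (x, y, z) in mm. Blue clamp head: x -31..31, y -128..-96, top z 57; on it a 60 mm wide disc and a 12 mm pin up to z 109
- seat (a point): Where the middle of the block's underside is when the block is home against end stop and fixed jaw: clamp_base (0, 5, 12), on the board's top. End stop: wooden, face at x=38, top z=42. Fixed jaw: dark steel, face at y=33, x -26..38, top z=42
- guide (a point): Point in the guide's middle on the board, clamp_base (-118, 1, 12); axes as clamp_base. Guide: two wooden rails, tops at z=28, inner faces at y=-31 and y=33 (64 mm apart). The rail at y=-31 runs from x=-178 to x=-58 only, the other all along
- plaster_block: Loose white plaster block, 76 mm long (x, along the guide) x 56 mm wide (y) x 60 mm high, 0.2 to 0.35 kg, a round reddish mark on top. Origin: centre of underside. Stands in the guide at the start, 60 to 85 mm short of the end stop, its axes about parallel to clamp_base's; 8 mm of play across
- trigger_grip (a point): Grip point midway between the handles, clamp_base (0, -215, 89) at rest. Squeeze from above, fingers closing along clamp_base x, one outside each handle. Over the outsides here: 66 mm at rest, 36 mm fully squeezed. The pair swivels freely 7 mm to either side to centre itself between the fingers, and springs open again when they open
- handle_a: Orange handle on the clamp's -x side: upright plate 10 mm thick, 75 mm long (clamp_base y -245..-170), z 66 to 108 mm. Origin: its pivot on the head (not the grip point), 57 mm above the table
- handle_b: Orange handle on the clamp's +x side, the same as handle_a. Origin: its pivot on the head (not the grip point)
- trigger_a (a joint): Squeeze of the handles (both move alike): 0 open, 0.15 rad fully squeezed; 0.01 rad is 2 mm of finger opening and drives the bar 1.07 mm. The pawl catches at notches 7.5 mm apart, so up to 7.5 mm of bar drive may be lost at the start of a stroke; a full squeeze from open moves the bar 8 to 16 mm. About 8 N a finger while moving the bar, 12 N when the pad presses with 10 N
- jaw (a joint): Advance of the notched steel bar with the pad, 0 to 0.080 m; starts at 0 to 0.020. Each squeeze drives it forward to +y; when the handles open it stays, held by a brake of 5 N (with the handles let go it slips back until the pad presses with about 3 to 5 N)
- pad (a joint): How far the sprung pad is pushed back on its yellow stem towards the bar: 0 until it touches, at most 0.020 m. Its spring gives 1 N per mm: 0.010 means that it presses the block with 10 N. Aim at 0.010; above 0.016 the block is crushed
- bar: Notched steel bar, 14 mm wide, with the pad at its front end. Origin: at clamp_base's origin when jaw is 0; moves with jaw along clamp_base +y
- pad_face: Black rubber-faced steel pad, 40 mm wide, 30 mm high, its middle 32 mm above the table. Its rubber face lies 82 mm behind (-y of) its origin: at clamp_base y = -82 mm when jaw and pad are 0. The block's near face is at y = -23 mm when the block touches the fixed jaw, -31 mm at most when it does not
- clay_pumpkin: Bystander to leave alone: ribbed brown clay pumpkin. Origin: centre of its underside
- clay_mushroom: Bystander to leave alone: small brown clay mushroom. Origin: centre of its underside
- disc: Bystander to leave alone: flat round brown clay disc. Origin: centre of its underside
- clay_heart: Bystander to leave alone: small flat brown clay heart. Origin: centre of its underside
- bean: Bystander to leave alone: brown bean-shaped clay slab. Origin: centre of its underside
There are look-alikes about, which are no part of the job. Leave any red look-alike of the plaster_block alone.

How it is judged:
By the outcome, as a careful person would: the job done as asked, in the order asked, and still so for the second after the job is handed in, while the arm keeps its last pose, push and grip.
It also fails if it takes over 64 s, if anything falls off the work surface, if the arm or the gripper's body presses on something with over 40 N, if the wrist force passes 120 N, or if a joint passes its speed limit or range.

ROBOT

A 6-joint arm with a two-finger parallel gripper is mounted at the origin on the work surface; the furniture and walls round the work are solid. World frame = base frame: x ahead of the robot, y to its left, z up, the work surface at z = 0. Lengths are in mm, angles in rad, forces in N, time in s.
With the tool pointing down it reaches from about 325 to 875 mm from the base axis. Payload 4.4 kg.
Tool frame: the origin (TCP) lies on the centre line of the jaws, within the pads' length; the fingertips stand ahead of it and the grasp point (between the pads) lies 6 mm ahead of it (ctrl.tcp_to_tips is the z of the fingertips in the tool frame, in mm); z points along the fingers, y is the line along which they close (so a half turn about z gives the same grasp; the last joint's range is limited). The gripper opens to 85 mm and grips with 20 to 120 N. Pads are 22 mm wide; open, the fingers measure 114 mm over their backs; the gripper's body (76 mm by 85 mm) begins 54 mm behind the grasp point. The pads swing forward as they close: fully open they stand 13 mm farther back than shut.
Start: joints at [1.19, 0.207, 1.542, -0, 1.393, -0.15], TCP at [130.985, 559.884, 256.282] pointing down, gripper open.
Joint ranges: [-2.73, 2.73], [-0.86, 2.22], [0.23, 2.46], [-1.11, 4.25], [0.08, 2.63], [-2.82, 2.82]. Speed limits (rad/s): [2.79, 2.79, 3.14, 3.14, 3.14, 3.14].

INTERFACE

Orientations are given as a 3x3 rotation matrix whose columns are the frame's x, y, z axes.
In Python, from plant import ctrl, sensors, optics gives the robot as it stands. Calls block until the motion is done:
- ctrl.move_ptp(position, orientation): joint-space move of the TCP to a pose.
- ctrl.move_l(position, rot=None, vel=150, threshold=None): straight line of the TCP; rot=None keeps the orientation; vel is the mean speed in mm/s. With threshold (N) it stops when the force on the tool has changed by that much, and returns True; else False.
- ctrl.set_joints(angles): joint-space move.
- ctrl.gripper_to(opening, force=None): finger opening in mm; force is the grip in N (None keeps the last); returns when the fingers have stopped.
- ctrl.hold(seconds).
- ctrl.solve_ik(position, orientation): joint angles nearest the present ones, or None.
- sensors.read_state(): the state.
- optics.grab_frame(name): name is "scene" or "top"; returns (picture, depth): 384x512x3 uint8, red, green, blue; 384x512 float32, mm along the optical axis (not along the pixel's ray), 0 where there is no reading.
- optics.camera_params(name): a dict with "mtx" (3x3 intrinsics, pixels), "R" (3x3) and "t" (3): a world point X has camera coordinates R X + t. Camera axes: x right, y down, z forward; pixel columns grow to the right and rows downward; lengths in mm; the calibration is good to about 2 mm. A picture is of the moment at which its call begins. camera_params takes no time and is no camera call.
A pose or a line that the arm cannot do raises ctrl.MotionError and nothing moves.
- ctrl.finish_job(): hands the job in; it is judged then, once.
The state is a dict: "t": time; "q": joint angles; "qvel": joint speeds; "tau": joint torques, N m; "eef_pos": TCP position; "eef_rot": TCP orientation; "force": force on the tool from outside, world axes, zero at the start; "wrist_torque": the same for the moment, N m; "grip_width": finger opening in mm; "grasp_force": force on a finger pad.
Only numpy, scipy, OpenCV 4.12 (cv2) and the standard library are available. Lean on these libraries where they do the work, as an engineer would, in place of code of your own. Each camera call takes 0.05 s, during which the arm holds its last target. There are 200 camera calls.

## Working session

There is one attempt and no reset: what is moved stays moved. The work goes in short steps, each a Python script; the robot and the scene stay as the last script left them, time stands still between calls to the robot, and variables do not carry over. Pictures are saved under pics/ and viewed, at most 10 in all, crops included, and the job is handed in when it is done.

```bash
ls; mkdir -p pics
python3 - <<'E'
from plant import ctrl,sensors,optics
import cv2,numpy as np
for n in("scene","top"):
    p,d=optics.grab_frame(n);cv2.imwrite(f"pics/{n}0.png",p[:,:,::-1]);np.savez(f"{n}0.npz",p=p,d=d)
    c=optics.camera_params(n);print(n,c["mtx"].tolist(),c["R"].round(3).tolist(),c["t"].round(1).tolist(),(d>0).mean())
print(sensors.read_state(),ctrl.tcp_to_tips)
E
```

```text
pics
scene [[454.7995760078483, 0.0, 252.43341178891842], [0.0, 454.7995760078483, 188.69369446208364], [0.0, 0.0, 1.0]] [[0.622, -0.783, 0.02], [-0.428, -0.362, -0.828], [0.656, 0.507, -0.56]] [-342.0, 289.4, 1021.2] 0.9944559733072916
top [[459.990862803542, 0.0, 255.85277127584402], [0.0, 459.990862803542, 197.81523754362], [0.0, 0.0, 1.0]] [[-0.039, -0.999, -0.006], [-0.978, 0.039, -0.204], [0.204, -0.002, -0.979]] [33.4, 529.7, 1248.1] 0.9962056477864584
{'t': 0.1, 'q': array([ 1.19051141e+00,  2.07357484e-01,  1.54283275e+00,  1.57750545e-06,
        1.39356105e+00, -1.50487882e-01]), 'qvel': array([-0.00105202, -0.00211095, -0.00301387,  0.00209063,  0.00012747,
       -0.00118916]), 'tau': array([-1.69462041e-04, -3.84092617e+01, -2.92548287e+01, -1.04769745e-04,
        4.81511874e-03,  1.80018112e-06]), 'eef_pos': array([130.73029516, 559.26614644, 255.21870052]), 'eef_rot': array([[-9.73712451e-01,  2.27779319e-01, -8.02690546e-04],
       [ 2.27780501e-01,  9.73710444e-01, -2.00383250e-03],
       [ 3.25156565e-04, -2.13399391e-03, -9.99997670e-01]]), 'force': array([ 0.57087963,  0.66125057, -0.32969532]), 'wrist_torque': array([-0.00173521, -0.01098387, -0.04038127]), 'grasp_force': 0.0, 'grip_width': 85.41351277497215} 25.0
```

View pics/scene0.png

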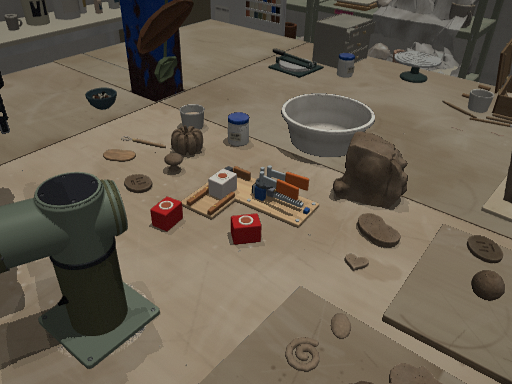

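View pics/top0.png

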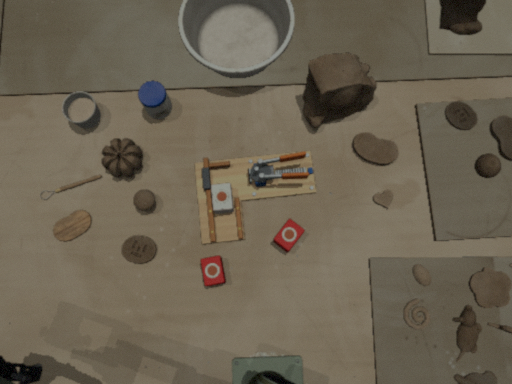

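The top view shows the white block at (222,197) in the guide, the fixed jaw at (206,175), the clamp head at (260,173) and the orange handles near (290,158) and (298,175). Red look-alikes sit at (289,235) and (212,271). Next, one close crop.

Run:
```python
import cv2,numpy as np
a=cv2.imread("pics/top0.png")[145:250,185:325];b=cv2.imread("pics/scene0.png")[155:235,180:325]
a=cv2.resize(a,None,fx=5,fy=5,interpolation=2)[:, :700];cv2.imwrite("pics/topc.png",cv2.convertScaleAbs(a,alpha=1.5))
b=cv2.resize(b,None,fx=5,fy=5,interpolation=2);cv2.imwrite("pics/scenec.png",cv2.convertScaleAbs(b,alpha=1.5))
```

```text
(no output)
```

View pics/topc.png

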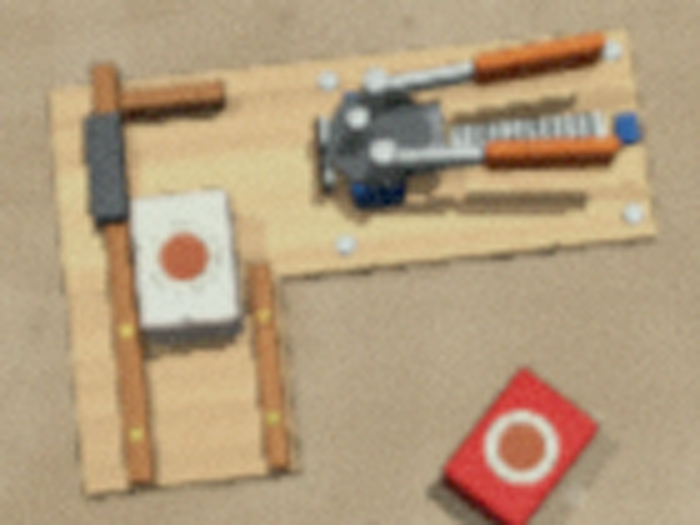

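View pics/scenec.png

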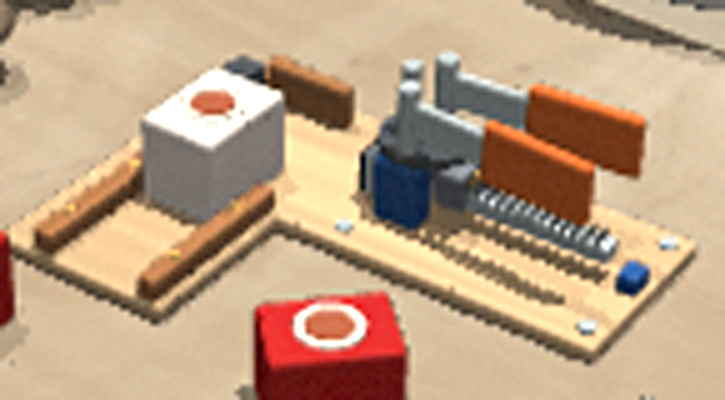

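The mark is at crop (183,257) on the white block. The handles are the orange plates at crop (540,57) = b and (550,152) = a. The end stop is the brown bar at crop (170,97) and the jaw is the dark piece at (107,167). Candidates for the block are white (222,197), red (289,235) and red (212,271), and I choose the white one. Next I measure from masks in the two views.

```bash
cat > h.py <<'E'
import cv2,numpy as np
from plant import ctrl,sensors,optics
def P(n):
    c=optics.camera_params(n);return np.array(c["mtx"]),np.array(c["R"]),np.array(c["t"])
def cloud(n,d):
    K,R,t=P(n);v,u=np.indices(d.shape)
    X=np.stack([(u-K[0,2])/K[0,0]*d,(v-K[1,2])/K[1,1]*d,d],-1)
    return (X-t)@R
def ray(n,px,z):
    K,R,t=P(n);px=np.atleast_2d(px).astype(float)
    r=np.c_[px,np.ones(len(px))]@np.linalg.inv(K).T@R;C=-R.T@t
    return C+r*((z-C[2])/r[:,2])[:,None]
def tri(p1,p2):
    M=[K@np.c_[R,t] for K,R,t in (P("top"),P("scene"))]
    X=cv2.triangulatePoints(M[0],M[1],np.array(p1,float).reshape(2,1),np.array(p2,float).reshape(2,1)).ravel();return X[:3]/X[3]
def blobs(mask,k):
    n,l,s,c=cv2.connectedComponentsWithStats(mask.astype(np.uint8));o=np.argsort(-s[1:,4])[:k]+1
    return [(s[i].tolist(),c[i],l==i) for i in o]
E
python3 - <<'E'
from h import *
np.set_printoptions(precision=1,suppress=True)
roi={"top":(145,250,185,325),"scene":(155,235,180,325)}
mk={}
for n in roi:
    f=np.load(n+"0.npz");p,d=f["p"],f["d"];H=cv2.cvtColor(p,cv2.COLOR_RGB2HSV);r=roi[n]
    m=np.zeros(d.shape,bool);m[r[0]:r[1],r[2]:r[3]]=1
    h,s,v=[H[...,i].astype(int) for i in range(3)];X=cloud(n,d)
    org=m&(h>=3)&(h<=13)&(s>170)&(v>100)
    for st,c,b in blobs(org,4):
        Q=X[b];print(n,"orange",st,c,Q.min(0),Q.max(0),np.median(Q,0))
    wh=m&(s<60)&(v>110)
    for st,c,b in blobs(wh,1):
        Q=X[b];print(n,"white",st,c,Q.min(0),Q.max(0),np.median(Q,0)); st0=st
        T=b&(X[...,2]>66)&(X[...,2]<80); ct=cv2.findContours(T.astype(np.uint8),0,2)[0];print(" toprect",cv2.minAreaRect(max(ct,key=len)),np.median(X[T],0))
    box=np.zeros_like(m);box[st0[1]:st0[1]+st0[3],st0[0]:st0[0]+st0[2]]=1
    red=box&(s>90)&(v>60)&((h<14)|(h>170))
    for st,c,b in blobs(red,2):print(n,"mark",st,c,np.median(X[b],0))
    bl=m&(h>95)&(h<130)&(s>120)
    for st,c,b in blobs(bl,3):print(n,"blue",st,c,np.median(X[b],0))
# points by hand in topc crop (px centres)
cp=lambda u,v:(185+(u+.5)/5-.5,145+(v+.5)/5-.5)
def L(name,pts,z): print(name,ray("top",[cp(*q) for q in pts],z))
L("board corners z12 (left-top,right-top,right-bot,left-bot)",[(50,90),(628,32),(656,235),(86,493)],12)
L("jaw face top z42",[(122,115),(129,216)],42)
L("endstop lower edge z42 at face",[(124,116),(224,107)],42)
L("rail left inner z28 ",[(131,225),(153,480)],28)
L("rail right inner z28",[(250,265),(267,468)],28)
L("blk top corners z72",[(132,198),(222,190),(237,316),(140,327)],72)
L("handle b top z108 ends",[(475,65),(603,40)],108)
L("handle a top z108 ends",[(487,150),(612,143)],108)
E
```

```text
top orange [283, 173, 25, 3, 45] [295.  174.3] [ 578.6 -129.6   98. ] [584.9 -64.2 111.8] [581.3 -97.1 105.9]
top orange [281, 152, 24, 7, 43] [292.9 155.2] [ 629.8 -126.   100.8] [644.4 -61.3 110.9] [636.2 -95.  105.8]
top orange [284, 225, 1, 1, 1] [284. 225.] [449.2 -62.8  59.5] [449.2 -62.8  59.5] [449.2 -62.8  59.5]
top orange [284, 227, 1, 1, 1] [284. 227.] [444.  -62.7  56.4] [444.  -62.7  56.4] [444.  -62.7  56.4]
top white [211, 183, 22, 27, 439] [221.4 195.9] [264.7  15.6  10.6] [ 587.5  137.9 1330.1] [535.1 108.8  71.4]
 toprect ((221.2359619140625, 195.9775390625), (25.882884979248047, 19.53067398071289), 84.5596694946289) [534.7 109.   71.5]
top mark [217, 192, 9, 9, 64] [221.2 196. ] [535.7 109.5  72.3]
top mark [211, 199, 1, 1, 1] [211. 199.] [538.1 142.3  26.7]
top blue [256, 182, 10, 4, 28] [259.9 183.5] [574.6  -1.   41.9]
top blue [308, 169, 4, 4, 12] [309.9 170.3] [ 613.7 -149.8   24.2]
scene orange [277, 179, 22, 11, 57] [288.  184.1] [ 578.2 -134.3   71.9] [635.1 -62.9 111.3] [ 582.3 -101.5  107.5]
scene orange [286, 172, 23, 8, 41] [296.9 175.7] [ 629.1 -128.8  103.8] [645.2 -58.3 111. ] [636.7 -92.6 107.2]
scene orange [221, 177, 3, 1, 3] [222. 177.] [526.  100.8  73.4] [530.7 104.7  74.5] [529.3 103.6  73.8]
scene orange [241, 220, 2, 2, 2] [241.5 220.5] [411.2 -72.7  63.7] [413.3 -67.5  64.1] [412.2 -70.1  63.9]
scene white [288, 164, 37, 17, 244] [311.4 170.5] [-332.9 -680.3   -3.7] [897.   38.1 818.5] [842.7 -27.7   1. ]Traceback (most recent call last):
  File "<stdin>", line 15, in <module>
ValueError: max() iterable argument is empty
```

Run:
```python
from h import *
np.set_printoptions(precision=1,suppress=True)
f=np.load("scene0.npz");p=f["p"];H=cv2.cvtColor(p,cv2.COLOR_RGB2HSV)
m=np.zeros(p.shape[:2],bool);m[170:185,212:235]=1
h,s,v=[H[...,i].astype(int) for i in range(3)]
b=blobs(m&(s>90)&(v>60)&((h<14)|(h>170)),1)[0];print("mark",b[:2],tri((221.2,196.0),b[1]))
cs=lambda u,v:(180+(u+.5)/5-.5,155+(v+.5)/5-.5)
cp=lambda u,v:(185+(u+.5)/5-.5,145+(v+.5)/5-.5)
# handle top -y/+y outer corners both views
for nm,a,c in(("b rear",(603,36),(643,121)),("b front",(475,62),(530,87)),("a rear",(615,143),(593,170)),("a front",(487,146),(486,124)),
  ("board rt",(628,32),(697,246)),("board rb",(656,235),(592,358)),("board lb",(86,493),(155,316)),("stop tip top near",(224,107),(352,100))):print(nm,tri(cp(*a),cs(*c)))
def L(name,pts,z): print(name,*ray("top",[cp(*q) for q in pts],z)[:,:2])
L("board lt,rt,rb,lb",[(50,90),(628,32),(656,235),(86,493)],12)
L("jaw face top z42",[(122,115),(129,216)],42)
L("endstop face z42",[(124,113),(224,105)],42)
L("rail left inner z28 ",[(131,225),(153,480)],28)
L("rail right inner z28",[(250,265),(267,468)],28)
L("blk top corners z72",[(132,198),(222,190),(237,316),(140,327)],72)
```

```text
mark ([218, 173, 9, 5, 35], array([222.2, 175.1])) [535.6 108.8  75. ]
b rear [ 644.2 -128.9  107.4]
b front [632.1 -57.3 107.4]
a rear [ 584.1 -132.9  105.6]
a front [583.6 -61.1 107. ]
board rt [ 676.2 -155.9   12.4]
board rb [ 551.9 -164.4    7. ]
board lb [462.9 156.5 -76.3]
stop tip top near [634.3  83.1  39. ]
board lt,rt,rb,lb [653.8 190.5] [ 675.8 -155.4] [ 551.1 -164. ] [412.8 172.6]
jaw face top z42 [628.2 144.9] [567.9 141.9]
endstop face z42 [629.4 143.7] [631.8  85.5]
rail left inner z28  [565.8 142.3] [416.9 132.6]
rail right inner z28 [539.3  73.9] [421.1  67.7]
blk top corners z72 [571.1 137.1] [573.7  86.4] [501.3  80. ] [497.2 134.1]
```

Yaw is about 0.065 and the origin about (592.9, 110.1). The mark comes out at 72–75 mm high, the handle tops at 107 mm, the rails 64 mm apart and the board at 12 mm, so everything checks out. The block is about 58 mm short of home. Now push it with closed fingers.

```bash
cat >> h.py <<'E'
O=np.array([592.9,110.1,0]);YAW=0.063
B=np.array([[np.cos(YAW),-np.sin(YAW),0],[np.sin(YAW),np.cos(YAW),0],[0,0,1]])
W=lambda x,y,z:O+B@[x,y,z]
loc=lambda p:B.T@(np.array(p)-O)
def rot(y):
    z=np.array([0,0,-1.]);return np.c_[np.cross(y,z),y,z]
def st():
    s=sensors.read_state();print("t%.2f"%s["t"],"loc",loc(s["eef_pos"]).round(1),"F",(B.T@s["force"]).round(1),"w%.1f gf%.1f"%(s["grip_width"],s["grasp_force"]));return s
E
python3 - <<'E'
from h import *
R=min((rot(s*B[:,1]) for s in(1,-1)),key=lambda r:abs((ctrl.solve_ik(W(-132,2,150),r) if ctrl.solve_ik(W(-132,2,150),r) is not None else np.full(6,9))[5]))
print(ctrl.solve_ik(W(-132,2,150),R))
ctrl.gripper_to(0,30)
ctrl.move_ptp(W(-132,2.3,150),R);st()
print(ctrl.move_l(W(-132,2.3,54),vel=80,threshold=15));st()
print(ctrl.move_l(W(-100,2.3,54),vel=40,threshold=12));st()
print(ctrl.move_l(W(-38,2.3,54),vel=30,threshold=12));st()
p,d=optics.grab_frame("top");cv2.imwrite("pics/top1.png",cv2.convertScaleAbs(cv2.resize(p[145:250,185:325,::-1],None,fx=5,fy=5,interpolation=2),alpha=1.5))
E
```

```text
[ 3.79902248e-02  1.09813251e-01  1.89136157e+00 -4.44089210e-16
  1.14041783e+00  1.54578655e+00]
t2.92 loc [-131.8    2.9  150.2] F [0.5 0.4 0.6] w-0.3 gf0.0
False
t4.28 loc [-131.4    2.3   54.6] F [ 0.3 -0.1 -0.1] w0.2 gf0.0
False
t5.22 loc [-99.9   2.3  53.9] F [-0.5 -0.4  0.7] w-0.2 gf0.0
True
t6.86 loc [-48.    2.1  52.8] F [-1.1 -0.  -0.9] w-0.1 gf0.0
```

View pics/top1.png

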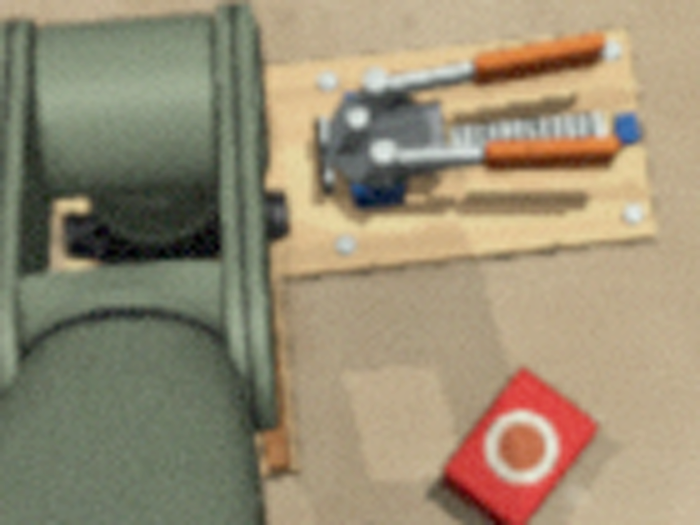

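The arm hides the block in the picture. It stopped on contact at local x = −48, consistent with home plus half a finger width. Press once more, retreat, and check from two views while over the handles.

Run:
```python
from h import *
print(ctrl.move_l(W(-42,2.3,54),vel=20,threshold=15));st()
ctrl.move_l(W(-75,2.3,54),vel=80)
ctrl.move_l(W(-75,2.3,160),vel=150)
R=min((rot(s*B[:,0]) for s in(1,-1)),key=lambda r:abs((ctrl.solve_ik(W(0,-215,150),r))[5]))
ctrl.move_ptp(W(0,-213,180),R);ctrl.gripper_to(85);st()
im=[]
for n,r in(("top",(145,250,185,325)),("scene",(130,235,180,325))):
    p,d=optics.grab_frame(n);np.savez(n+"2.npz",p=p,d=d)
    cv2.imwrite(f"pics/{n}2.png",cv2.convertScaleAbs(cv2.resize(p[r[0]:r[1],r[2]:r[3],::-1],None,fx=5,fy=5,interpolation=2),alpha=1.5))
```

```text
True
t7.28 loc [-48.4   2.3  52. ] F [-0.2 -0.2  0.5] w-0.4 gf0.0
t11.07 loc [   0. -213.  180.] F [-0.2 -0.4 -0.7] w84.8 gf0.0
```

View pics/top2.png

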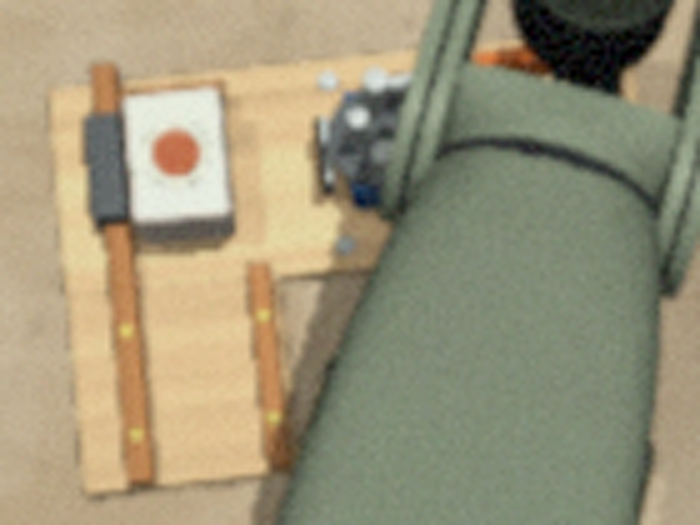

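View pics/scene2.png

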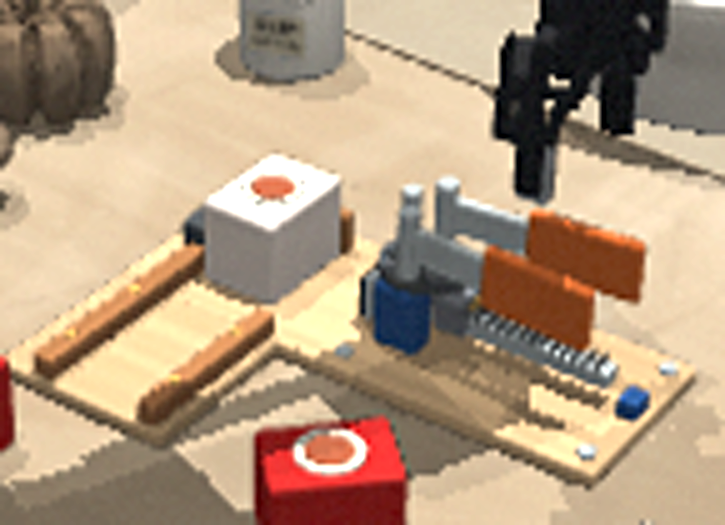

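The mark is at crop (176,152) in the top view and (272,187) in the scene view. The block stands against the jaw and over the stop. Next I check the numbers, descend and make the first stroke.

```bash
cat >> h.py <<'E'
def padface(save=None):
    r=[]
    for n in("top","scene"):
        p,d=optics.grab_frame(n)
        if save:np.savez(f"{n}{save}.npz",p=p,d=d)
        L=(cloud(n,d)-O)@B
        q=L[(abs(L[...,0])<17)&(L[...,2]>36)&(L[...,2]<52)&(L[...,1]>-95)&(L[...,1]<-27)&(d>0)]
        r.append((len(q),np.percentile(q[:,1],[50,97]).round(1).tolist() if len(q) else 0))
    return r
def blk():
    out={}
    for n,z in(("top",(185,140,260,210)),("scene",(205,145,250,180))):
        p,d=optics.grab_frame(n);H=cv2.cvtColor(p,cv2.COLOR_RGB2HSV).astype(int);h,s,v=H[...,0],H[...,1],H[...,2]
        X=(cloud(n,d)-O)@B
        m=(s>90)&((h<14)|(h>170))&(abs(X[...,2]-72)<8)&(abs(X[...,0])<30)&(abs(X[...,1]-5)<25)
        b=blobs(m,1)[0];out[n]=b[1]
    print("mark local",loc(tri(out["top"],out["scene"])).round(1),loc(ray("top",out["top"],72)[0]).round(1))
E
python3 - <<'E'
from h import *
blk();print(padface())
ctrl.move_l(W(1.5,-215,91),vel=80,threshold=15);st()
for w in(64,58,52,46,40,36):
    ctrl.gripper_to(w,25);st();print(padface())
ctrl.gripper_to(75);st();print(padface("3"))
E
```

```text
mark local [ 2.4  1.3 75.4] [ 3.4  1.4 72. ]
[(28, [-80.6, -77.3]), (18, [-81.1, -53.1])]
t12.64 loc [   2.1 -215.2   91.8] F [ 0.4  0.8 -0.2] w85.1 gf0.0
t12.99 loc [   2.2 -215.4   92.1] F [-0.2  0.2  3.8] w64.2 gf2.5
[(28, [-80.6, -77.3]), (18, [-80.5, -27.4])]
t13.32 loc [   2.3 -215.5   92.1] F [ 0.9 -0.1  6.2] w58.3 gf5.3
[(30, [-79.8, -76.1]), (16, [-82.7, -78.2])]
t13.66 loc [   2.8 -215.6   92.6] F [ 0.5 -1.4  7.3] w52.1 gf6.1
[(36, [-77.5, -73.3]), (25, [-78.8, -60.2])]
t13.99 loc [   3.1 -215.8   93. ] F [ 0.1 -0.6  9.3] w46.1 gf7.2
[(38, [-74.3, -70.1]), (35, [-75.1, -27.4])]
t14.32 loc [   3.3 -215.9   93.3] F [ 0.1 -1.1  8.1] w40.0 gf7.7
[(43, [-71.6, -66.8]), (38, [-71.6, -31.8])]
t14.64 loc [   3.4 -215.9   93.7] F [-0.1 -1.  10.6] w36.5 gf14.3
[(42, [-69.4, -64.5]), (40, [-70.1, -27.3])]
t15.20 loc [   0.9 -214.6   90.2] F [-1.3 -0.6  0.3] w74.9 gf0.0
[(37, [-69.0, -64.4]), (45, [-70.0, -27.5])]
```

Run:
```python
from h import *
ctrl.gripper_to(36,25);ctrl.gripper_to(75);st();print(padface())
for w in(62,56,50,46,42,38,36):
    ctrl.gripper_to(w,25);st();print(padface())
ctrl.gripper_to(75);st();print(padface("4"));blk()
p=np.load("scene4.npz")["p"];cv2.imwrite("pics/scene4.png",cv2.convertScaleAbs(cv2.resize(p[130:235,180:325,::-1],None,fx=5,fy=5,interpolation=2),alpha=1.5))
```

```text
t16.21 loc [   1.1 -214.8   90.5] F [ 0.1 -0.7 -0.5] w75.2 gf0.0
[(62, [-57.1, -49.8]), (55, [-57.0, -28.2])]
t16.59 loc [   1.7 -215.3   91.7] F [-1.  -0.6  3.4] w62.1 gf5.1
[(68, [-57.6, -48.8]), (57, [-55.3, -41.8])]
t16.93 loc [   2.4 -215.4   92.1] F [-0.8 -0.5  4.7] w56.5 gf5.4
[(68, [-54.7, -45.9]), (60, [-52.7, -45.1])]
t17.26 loc [   3.1 -215.6   92.7] F [-0.  -1.1  7.1] w50.1 gf6.3
[(77, [-60.3, -42.7]), (61, [-50.4, -43.4])]
t17.57 loc [   3.3 -215.7   93. ] F [ 0.4 -0.7  8. ] w46.1 gf7.2
[(70, [-51.4, -40.6]), (64, [-47.9, -27.9])]
t17.89 loc [   3.5 -215.8   93.3] F [-0.6  0.1  9.2] w42.6 gf7.5
[(77, [-52.0, -38.0]), (68, [-46.6, -35.8])]
t18.21 loc [   3.6 -215.9   93.5] F [-0.5 -1.3  9.1] w38.1 gf7.9
[(71, [-43.3, -35.7]), (73, [-43.6, -29.4])]
t18.52 loc [   3.6 -215.9   93.7] F [-1.  -0.   9.9] w36.4 gf14.4
[(87, [-54.6, -35.1]), (75, [-42.9, -27.5])]
t19.08 loc [   1.  -214.7   90.3] F [0.4 0.  0.4] w75.5 gf0.0
[(84, [-51.3, -35.0]), (68, [-44.6, -33.2])]
mark local [ 2.4  1.1 75.3] [ 3.2  1.3 72. ]
```

View pics/scene4.png

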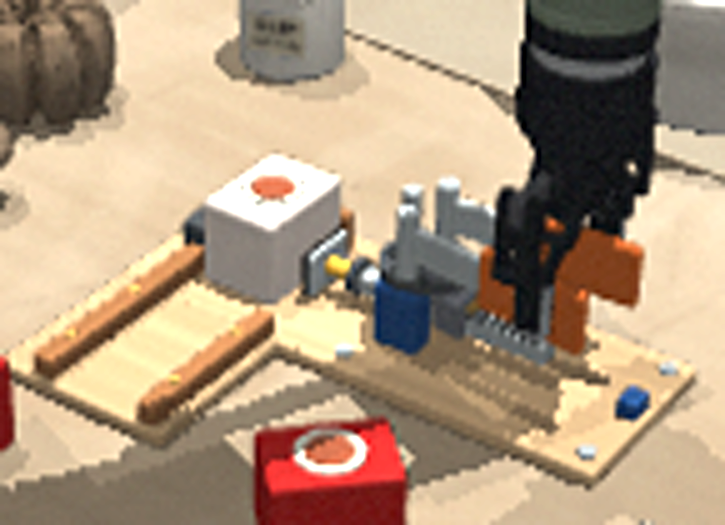

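The pad, with its yellow stem visible at (338,266), is now just short of the block. The fourth stroke is stepped, watching the force and the block.

Run:
```python
from h import *
for w in(62,58,54,51,48,45,42,39,36):
    ctrl.gripper_to(w,25);ctrl.hold(.1);st();print(padface()[0]);blk()
    if sensors.read_state()["grasp_force"]>11.3: break
```

```text
t19.67 loc [   1.8 -215.3   91.7] F [-1.4 -0.6  4.7] w62.0 gf5.1
(80, [-50.4, -33.5])
mark local [ 2.4  1.3 75.4] [ 3.4  1.4 72. ]
t20.18 loc [   2.4 -215.3   92. ] F [-0.9 -0.1  5.5] w58.2 gf5.2
(88, [-53.2, -32.0])
mark local [ 2.4  1.3 75.4] [ 3.4  1.4 72. ]
t20.70 loc [   2.8 -215.4   92.3] F [-0.3 -0.2  7. ] w54.3 gf5.9
(86, [-49.0, -29.7])
mark local [ 2.4  1.3 75.4] [ 3.4  1.4 72. ]
t21.22 loc [   3.1 -215.5   92.7] F [ 0.5 -0.2  8.3] w50.9 gf6.2
(84, [-50.1, -28.5])
mark local [ 2.7  1.2 75.1] [ 3.5  1.4 72. ]
t21.73 loc [   3.3 -215.6   92.9] F [0.  0.5 8.5] w48.1 gf6.7
(85, [-52.0, -27.7])
mark local [ 2.6  1.2 75.2] [ 3.4  1.4 72. ]
t22.25 loc [   3.4 -215.7   93.3] F [-1.3 -0.3  9.4] w45.1 gf7.9
(76, [-52.5, -27.9])
mark local [ 2.6  1.5 75.1] [ 3.5  1.6 72. ]
t22.77 loc [   3.4 -215.7   93.6] F [-1.4  0.7 11.1] w42.5 gf8.3
(76, [-51.3, -27.8])
mark local [ 2.4  3.  75.6] [ 3.3  3.2 72. ]
t23.28 loc [   3.5 -215.8   93.8] F [-2.2 -0.9 11.7] w39.1 gf8.6
(72, [-51.1, -27.6])
mark local [ 2.5  5.  75. ] [ 3.2  5.3 72. ]
t23.80 loc [   3.6 -215.8   94.1] F [-1.5  0.3 12.9] w36.2 gf15.1
(78, [-51.3, -27.5])
mark local [ 2.2  6.5 75.3] [ 3.1  6.6 72. ]
```

Run:
```python
from h import *
ctrl.gripper_to(75);st();blk()
for w in(64,62,60,58,56,54,52,50):
    ctrl.gripper_to(w,25);ctrl.hold(.1);s=st();padface("6");blk()
    ex=s["grasp_force"]-np.interp(w,[40,46,51,54,58,62],[7.7,7.2,6.2,5.9,5.2,5.1]);print("excess %.1f"%ex)
    if ex>3: break
p=np.load("scene6.npz")["p"];cv2.imwrite("pics/scene6.png",cv2.convertScaleAbs(cv2.resize(p[160:200,225:285,::-1],None,fx=12,fy=12,interpolation=2),alpha=1.5))
```

```text
t24.46 loc [   0.9 -214.7   90.2] F [-0.6 -0.4 -0.4] w74.9 gf0.0
mark local [ 2.4  6.3 75.2] [ 3.3  6.4 72. ]
t24.93 loc [   1.6 -215.1   91.4] F [-2.1 -0.3  3.5] w63.9 gf5.8
mark local [ 2.4  6.3 75.2] [ 3.3  6.4 72. ]
excess 0.7
t25.44 loc [   1.7 -215.2   91.5] F [-2.2 -1.1  3.9] w62.4 gf6.4
mark local [ 2.3  6.2 75.2] [ 3.2  6.4 72. ]
excess 1.3
t25.96 loc [   1.8 -215.3   91.9] F [-2.9 -0.7  6.2] w60.2 gf7.0
mark local [ 2.4  6.3 75.2] [ 3.3  6.4 72. ]
excess 1.8
t26.48 loc [   2.  -215.4   92.1] F [-3.2 -0.1  7. ] w58.0 gf7.6
mark local [ 2.4  6.2 75.2] [ 3.3  6.3 72. ]
excess 2.4
t26.99 loc [   2.2 -215.5   92.4] F [-2.7 -0.   7.3] w55.9 gf8.4
mark local [ 2.4  6.3 75.2] [ 3.3  6.4 72. ]
excess 2.9
t27.51 loc [   2.4 -215.5   92.7] F [-1.1 -0.6  8.6] w53.8 gf9.4
mark local [ 2.4  6.3 75.2] [ 3.3  6.4 72. ]
excess 3.5
```

View pics/scene6.png

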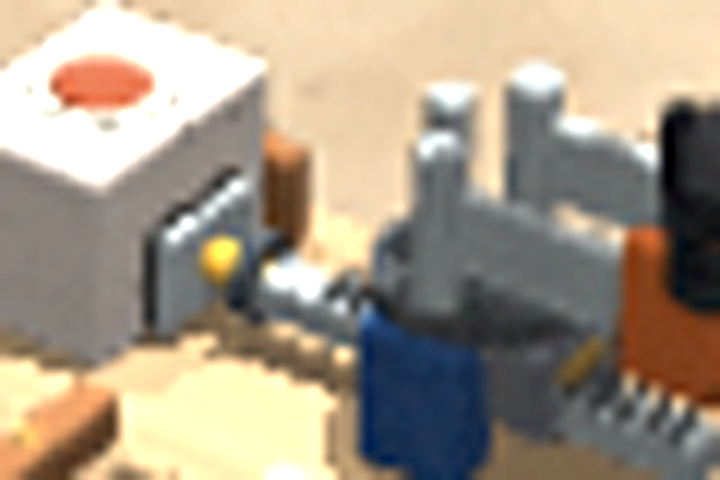

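The block has settled against the jaw and its mark has stayed still since. The pad is about 7 mm in by both stroke count and force. Going on to about 10 mm.

Run:
```python
from h import *
for w in(51.5,49.5):
    ctrl.gripper_to(w,25);ctrl.hold(.2);st()
padface("7");blk()
a,b=np.load("scene4.npz")["p"],np.load("scene7.npz")["p"]
f=lambda p:cv2.convertScaleAbs(cv2.resize(p[165:195,230:265,::-1],None,fx=11,fy=11,interpolation=2),alpha=1.5)
cv2.imwrite("pics/scene7.png",np.hstack([f(a),f(b)]))
# bar collar and pad positions along local y from depth (top view)
for k in("4","6","7"):
    z=np.load(f"top{k}.npz");p,d=z["p"],z["d"];L=(cloud("top",d)-O)@B
    H=cv2.cvtColor(p,cv2.COLOR_RGB2HSV).astype(int)
    m=(H[...,0]>18)&(H[...,0]<32)&(H[...,1]>150)&(abs(L[...,0]-2)<9)&(L[...,1]<-20)&(L[...,1]>-95)
    print(k,m.sum(),np.ptp(L[m][:,1]) if m.sum() else 0)
```

```text
t28.12 loc [   2.9 -215.6   93.1] F [-1.5  0.4  9.3] w52.2 gf10.2
t28.54 loc [   3.2 -215.7   93.3] F [-1.4 -0.8  9.3] w50.1 gf10.9
mark local [ 2.4  6.3 75.2] [ 3.3  6.4 72. ]
4 12 11.819160449140128
6 9 6.618930212750449
7 6 3.619227927546028
```

View pics/scene7.png

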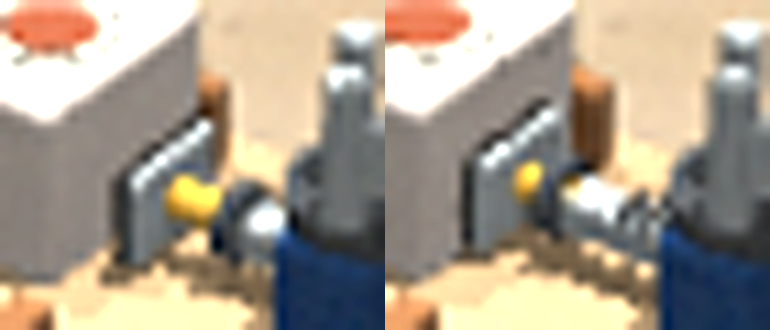

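The left half shows the free stem, about 48 px long, and the right half shows it now, about 30 px. The estimate is about 9 mm, so I take one last small step and hand in.

Run:
```python
from h import *
ctrl.gripper_to(48.4,25);ctrl.hold(.5);st();blk()
ctrl.hold(.5);st();print(ctrl.finish_job())
```

```text
t29.46 loc [   3.3 -215.7   93.5] F [-0.8 -0.   9.2] w48.6 gf11.4
mark local [ 2.4  6.3 75.2] [ 3.3  6.4 72. ]
t30.06 loc [   3.3 -215.7   93.5] F [-1.   0.2 10.4] w48.2 gf11.5
the job is handed in; nothing more can be done
None
```

The job is handed in at about 30 s. By my measurements the block is home against the end stop and fixed jaw, and the pad is pressing it with roughly 10 N (estimated from grip force and handle travel, not read directly) with both handles still held squeezed.

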